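# Slide the two boot-wax tins into their wells in the shoe-care tray

## Robot

A 6-joint arm with a two-finger parallel gripper is mounted at the origin on the work surface. World frame = base frame: x ahead of the robot, y to its left, z up, the work surface at z = 0. Lengths are in m, angles in rad, forces in N, time in s.
With the tool pointing down it reaches from about 0.35 to 0.775 m from the base axis. Payload 7.3 kg.
Tool frame: the origin (TCP) lies on the mounting face of the last link; the fingertips stand 178 mm ahead of it and the grasp point (between the pads) lies 159 mm ahead of it (robot.tcp_to_tips is the distance from the TCP to the fingertips, in m); z points along the fingers, y is the direction in which the jaws open and shut (so a half turn about z gives the same grasp; the last joint's range is limited). The gripper opens to 92 mm and grips with 3 to 60 N. Pads are 19 mm wide; open, the fingers measure 130 mm over their backs; the gripper's body (75 mm by 190 mm) begins 47 mm behind the grasp point.
Start: joints at [-1.476, 0.342, 1.524, -0, 1.275, -0.146], TCP at [0.125, -0.51, 0.405] pointing down, gripper open.
Joint ranges: [-2.53, 2.53], [-0.77, 2.02], [0.04, 2.7], [-1, 4.14], [0.28, 2.66], [-3.11, 3.11]. Speed limits (rad/s): [2.57, 2.57, 3.14, 3.14, 3.14, 3.14].

## Interface

Orientations are given as [roll, pitch, yaw] about the fixed x, y, z axes, in that order (R = Rz(yaw) Ry(pitch) Rx(roll)).
In Python, from cell import robot, viewer gives the robot as it stands.
- The arm moves only by the shell command python3 -m creep 'ROWS' [OPENING] [FORCE]. ROWS is JSON, a list that holds one entry, the list of rows, each a list of 6 numbers: the shift along the world's x, y, z in mm, then the turn, a rotation vector about the world's x, y, z in degrees. A call has 1 to 5 rows; each row shifts and turns the pose as measured when the row begins; what a row does not reach is not made up. A row lasts 1/12 s, in which the tool goes at most 41.7 mm and 7.16 degrees, less where a joint would pass 70% of its speed; a pose out of reach is approached as far as the arm can. A call with a gripper value outside its range is refused whole. OPENING is the closure, from -1 (fully open) to 1 (shut), set as the call begins (- or left out, the last holds). The fingers move at their own pace and stop on an object; FORCE is the grip in N (left out, the last holds). Time passes only in rows, so rows that do not move let the fingers close. It gives the time, the measured TCP pose, the force and the opening at its end, in the units of the state.
- robot.observe(): the state, without advancing time (a new reading comes with each control period).
- viewer.read_camera(name): name is "scene" or "top" or "wrist"; returns the picture (480x640x3 uint8, blue, green, red); there is no depth.
- viewer.camera_model(name): a dict with "fx", "fy", "cx", "cy" (pixels), "pose" (4x4, takes a point from camera to world coordinates); the wrist camera has in their place "mount" (4x4, takes a point from camera to tool coordinates, whose origin is the TCP and whose axes are the flange's). Camera axes: x right, y up, looking along -z (the intrinsics and any distortion apply to the point x, -y, -z); pixel columns grow to the right and rows downward; lengths in m; the calibration is good to about 2 mm. A picture is of the moment at which its call begins: read the wrist's pose just before it. camera_model takes no time and is no camera call.
- robot.hand_in(): hands the job in, once; it reports no verdict.
The state is a dict: "time": time; "qpos": joint angles; "qvel": joint speeds; "joint_efforts": joint torques, N m; "tool_pos": TCP position; "tool_rot": TCP orientation; "contact_force": force on the tool from outside, world axes, zero at the start; "torque": the same for the moment, N m; "opening": finger opening in m.
Only numpy, scipy, OpenCV 4.12 (cv2) and the standard library are available. Lean on these libraries where they do the work, as an engineer would, in place of code of your own. Each camera call takes 0.05 s, during which the arm holds its last target. There are 200 camera calls.

## Task

Put the two boot-wax tins away in the wooden shoe-care tray: slide each one across the tray until it drops into the round well of its own size, the large tin into the large well and the small tin into the small well, both sitting flat on the well floor. The lids are loose, so keep the tins flat and do not lift them off the tray, and leave the other things on the bench where they are.

Things in the scene. Friction and masses are not known exactly. Their poses are not given: they have to be found in the camera images.
- tray: Fixed pale wooden shoe-care tray, a solid board 320 mm (its x) by 420 mm (its y), deck 40 mm above the bench. Origin: centre of its underside; z up. Its two round wells lie in the +x (far) half; the tins start on the flat deck in the -x (near) half. Along its +x edge runs a rail 10 mm wide and 10 mm higher than the deck; the other edges are open.
- tin_large: Loose round flat bare-metal tin, 112 mm diameter, 34 mm high, about 0.3 kg, standing on the tray deck. Origin: centre of its underside; z up. Too wide for the gripper: push it. It may start on either side of the tray.
- tin_small: Loose round flat bare-metal tin, 90 mm diameter, 34 mm high, about 0.2 kg, standing on the tray deck. Origin: centre of its underside; z up. Too wide for the gripper: push it. It would also fall into the large well, which is wrong. It may start on either side of the tray.
- well_large (a point): Centre of the mouth, at deck height, of the large round well in the tray: 120 mm diameter, 20 mm deep, flat floor (a seated tin stands 14 mm proud of the deck). In the tray's frame at x = +70 mm, y = +100 mm; axes as the tray's.
- well_small (a point): Centre of the mouth, at deck height, of the small round well in the tray: 98 mm diameter, 20 mm deep, flat floor. In the tray's frame at x = +70 mm, y = -100 mm; axes as the tray's.
- cup: Bystander: blue ceramic mug, 84 mm diameter, 90 mm high, upright on the bench to the left of the tray. Origin: centre of its underside.
- door_stop: Bystander: dark wooden spool-shaped door stop, 76 mm diameter, 80 mm high, standing on a fixed wooden turntable (170 mm diameter, 18 mm high) to the right of the tray. Origin: centre of its underside. (A heavy fixed grey steel toolbox, 134 x 244 x 127 mm, stands farther back at the near right corner of the bench.)
- boot_scraper: Bystander: yellow plastic boot scraper 70 x 180 x 67 mm on the bench at the near left. Origin: centre of its underside.
Mind the look-alikes: they are no part of the job. Leave any orange or red look-alike of the tin_small alone.

How it is judged:
On the way:
1. One of the tins sits in the well of its own size (((horizontal distance between tin_large and well_large below 0.008 m and z of tin_large in the frame of well_large below -0.016 m) or (horizontal distance between tin_small and well_small below 0.008 m and z of tin_small in the frame of well_small below -0.016 m))), for 0.2 s.
At the end, for the whole second after the job is handed in: The large tin sits in the large well and the small tin in the small well: each within 8 mm of its well's centre, its underside at least 16 mm below the deck, level within 0.06 rad and at rest (horizontal distance between tin_large and well_large below 0.008 m and z of tin_large in the frame of well_large below -0.016 m and angle between each of tin_large, tin_small's own z axis and vertical below 0.06 rad and linear speed of each of tin_large, tin_small below 0.02 m/s and horizontal distance between tin_small and well_small below 0.008 m and z of tin_small in the frame of well_small below -0.016 m); the robot touches nothing.
It fails at once if a tin is tipped by more than 0.6 rad (angle between any of tin_large, tin_small's own z axis and vertical above 0.6 rad).
It fails at once if a tin is lifted more than 25 mm off the tray deck (z of any of tin_large, tin_small in the frame of tray above 0.065 m).
It fails at once if a tin falls off the tray onto the bench (height (world z) of any of tin_large, tin_small below 0.012 m).
It fails at once if a bystander is moved by more than 25 mm (distance of any of cup, door_stop, boot_scraper from where it was at the start of the episode above 0.025 m).
It also fails if it takes over 64 s, if anything falls off the work surface, if the arm or the gripper's body presses on something with over 40 N, if the wrist force passes 120 N, or if a joint passes its speed limit or range.

## Working session

There is one attempt and no reset: what is moved stays moved. The work goes in short steps, Python scripts to look and compute and a shell command to move; the robot and the scene stay as the last step left them, time stands still between calls to the robot, and variables do not carry over. Pictures are saved under pics/ and viewed, about 8 in all and at most 12, crops included, and the job is handed in when it is done.

```bash
ls; mkdir -p pics
python3 - <<'E'
from cell import robot, viewer
import cv2,numpy as np
for n in("scene","top"):
    im=viewer.read_camera(n); cv2.imwrite(f"pics/{n}0.png",im)
    m=viewer.camera_model(n); print(n,{k:(np.round(v,4).tolist() if hasattr(v,'__len__') and not isinstance(v,str) else v) for k,v in m.items()})
print(viewer.camera_model("wrist"))
print(robot.observe())
E
```

```text
pics
scene {'fx': 512.6889079611968, 'fy': 512.6889079611968, 'cx': 323.82309758110273, 'cy': 245.58882317914407, 'pose': [[0.3346, -0.6943, 0.6371, 1.4423], [0.9423, 0.2462, -0.2266, -0.3244], [0.0005, 0.6762, 0.7367, 1.1377], [0.0, 0.0, 0.0, 1.0]]}
top {'fx': 499.93014053155844, 'fy': 499.93014053155844, 'cx': 319.52364614878786, 'cy': 233.83251871964984, 'pose': [[0.0192, 0.9927, -0.1194, 0.3734], [-0.9997, 0.0208, 0.0117, 0.0065], [0.0141, 0.1191, 0.9928, 1.4], [0.0, 0.0, 0.0, 1.0]]}
{'fx': 420.9878299007237, 'fy': 420.9878299007237, 'cx': 324.1455719479429, 'cy': 238.3075461181579, 'mount': array([[-8.09751880e-04,  9.56775589e-01,  2.90826094e-01,
         7.89875622e-02],
       [ 9.99999668e-01,  7.48365510e-04,  3.22301750e-04,
         3.02105679e-05],
       [ 9.07262282e-05,  2.90826259e-01, -9.56775877e-01,
         1.91107484e-02],
       [ 0.00000000e+00,  0.00000000e+00,  0.00000000e+00,
         1.00000000e+00]])}
{'time': 0.1, 'qpos': array([-1.47596013e+00,  3.42652891e-01,  1.52491239e+00, -3.77805341e-05,
        1.27540802e+00, -1.45985066e-01]), 'qvel': array([-0.00149171, -0.00053663, -0.00276146,  0.00083643, -0.00129171,
        0.00162037]), 'joint_efforts': array([ 1.18632732e-03, -4.32006419e+01, -2.44693583e+01,  7.18870433e-02,
        5.26256638e-02, -5.29671445e-05]), 'tool_pos': array([ 0.12522548, -0.50972377,  0.40411755]), 'tool_rot': array([-3.14022143e+00, -1.65094591e-04,  2.40832176e-01]), 'contact_force': array([0.42848623, 0.76768333, 1.21881776]), 'torque': array([0.01588112, 0.041851  , 0.04832831]), 'opening': 0.09166850763596014}
```

View pics/scene0.png

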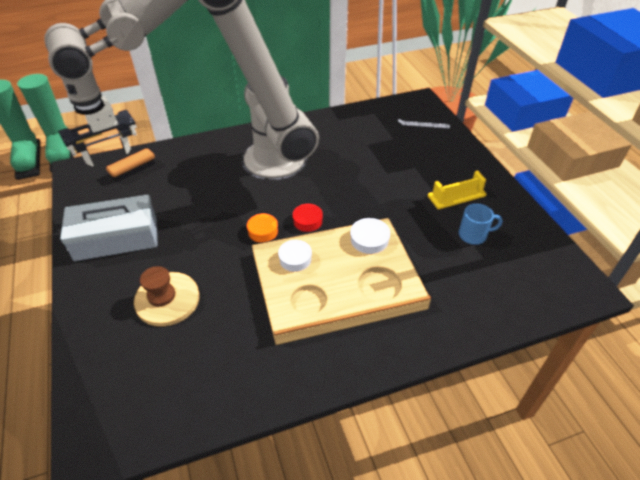

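View pics/top0.png

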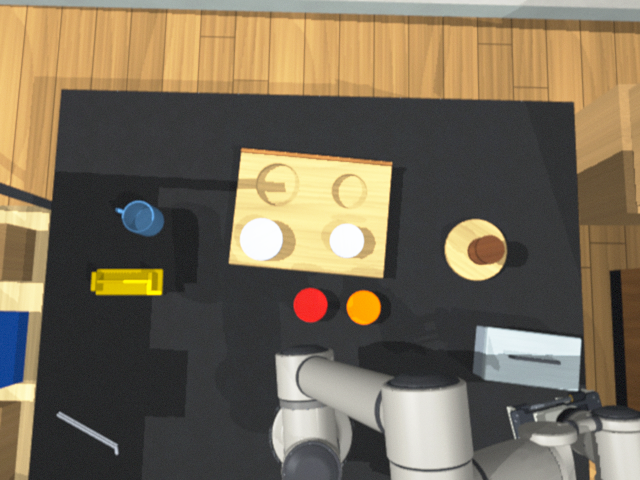

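The two pale tins stand on the near half of the tray. In the top view the large one is at (262,239) and the small one at (347,240), with the wells ahead of them at about (277,184) and (350,190). The red (311,305) and orange (364,307) look-alikes are on the bench in front of the robot.

```bash
cat > h.py <<'E'
import numpy as np,cv2
from cell import robot,viewer
from scipy.spatial.transform import Rotation as R
def cam(n,st=None):
    m=viewer.camera_model(n)
    if n=="wrist":
        T=np.eye(4);T[:3,:3]=R.from_euler('xyz',st["tool_rot"]).as_matrix();T[:3,3]=st["tool_pos"];P=T@m["mount"]
    else:P=np.array(m["pose"])
    return m,P
def ray(mp,uv):
    m,P=mp
    d=np.c_[(uv[:,0]-m["cx"])/m["fx"],-(uv[:,1]-m["cy"])/m["fy"],-np.ones(len(uv))]@P[:3,:3].T
    return P[:3,3],d/np.linalg.norm(d,axis=1)[:,None]
def plane(mp,uv,z):
    o,d=ray(mp,np.atleast_2d(np.float64(uv)));return o+d*((z-o[2])/d[:,2])[:,None]
def two(a,ua,b,ub):
    (o,d),(p,e)=ray(a,np.float64([ua])),ray(b,np.float64([ub]))
    s,t=np.linalg.lstsq(np.c_[d[0],-e[0]],p-o,rcond=None)[0]
    A,B=o+s*d[0],p+t*e[0];return (A+B)/2,np.linalg.norm(A-B)
def white(im,smin=60,vmin=150,amin=200):
    h=cv2.cvtColor(im,cv2.COLOR_BGR2HSV)
    k=((h[...,1]<smin)&(h[...,2]>vmin)).astype(np.uint8)*255
    return k
def blobs(k,amin=300):
    return [c for c in cv2.findContours(k,cv2.RETR_EXTERNAL,cv2.CHAIN_APPROX_NONE)[0] if cv2.contourArea(c)>amin]
E
python3 - <<'E'
from h import *
for n in("top","scene"):
    im=cv2.imread(f"pics/{n}0.png");mp=cam(n)
    h=cv2.cvtColor(im,cv2.COLOR_BGR2HSV)
    roi=(slice(140,285),slice(220,400)) if n=="top" else (slice(210,345),slice(245,435))
    k=np.zeros(im.shape[:2],np.uint8);k[roi]=white(im)[roi]
    for c in blobs(k):
        (u,v),(a,b),_=cv2.fitEllipse(cv2.convexHull(c))
        w=plane(mp,c[:,0],.074);print(n,"tin",np.round([u,v,a,b],1),cv2.boundingRect(c),"circ z.074",np.round(cv2.minEnclosingCircle(w[:,:2].astype(np.float32)),4) if 0 else cv2.minEnclosingCircle(w[:,:2].astype(np.float32)))
    w=((h[...,0]>8)&(h[...,0]<30)&(h[...,1]>50)&(h[...,2]>110)).astype(np.uint8)*255
    kk=np.zeros_like(w);kk[roi]=(w|k)[roi]
    c=max(blobs(kk),key=cv2.contourArea);hull=cv2.convexHull(c)
    q=cv2.approxPolyDP(hull,8,True)[:,0];print(n,"tray",q.tolist());print(np.round(plane(mp,q,.04),4).tolist())
E
```

```text
top tin [346.5 240.4  34.8  34.9] (329, 223, 35, 35) circ z.074 ((0.5171036720275879, -0.08122540265321732), 0.047205496579408646)
top tin [261.  239.   43.   43.3] (240, 218, 43, 43) circ z.074 ((0.5162404775619507, 0.14630548655986786), 0.058153893798589706)
top tray [[241, 148], [391, 161], [383, 276], [229, 263]]
[[0.7736, 0.2142, 0.04], [0.7461, -0.2054, 0.04], [0.4252, -0.1843, 0.04], [0.4521, 0.2345, 0.04]]
scene tin [294.8 254.8  32.4  35.2] (278, 239, 34, 33) circ z.074 ((0.5265687704086304, -0.08578881621360779), 0.05949387326836586)
scene tin [369.7 235.1  36.4  41.5] (350, 218, 41, 36) circ z.074 ((0.5277509689331055, 0.1427324116230011), 0.0716068223118782)
scene tray [[247, 221], [388, 218], [428, 306], [276, 343]]
[[0.3193, -0.1728, 0.04], [0.4506, 0.2366, 0.04], [0.7869, 0.1989, 0.04], [0.7617, -0.2077, 0.04]]
```

Run:
```python
import cv2
a=cv2.imread("pics/top0.png")[140:290,220:400];b=cv2.imread("pics/scene0.png")[210:345,245:435]
a=cv2.resize(a,(396*1,330));b=cv2.resize(b,(400,330))
cv2.imwrite("pics/crop0.png",cv2.resize(cv2.hconcat([a,b]),None,fx=1,fy=1))
```

```text
(no output)
```

View pics/crop0.png

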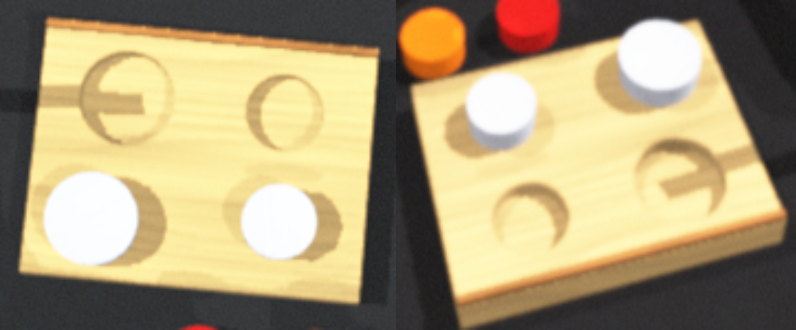

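```bash
python3 -m creep '[[[25,30,0,0,0,-6],[25,30,0,0,0,-6],[25,30,0,0,0,-5],[25,30,0,0,0,0],[25,30,0,0,0,0]]]' && python3 -m creep '[[[25,30,0,0,0,0],[25,30,0,0,0,0],[25,30,0,0,0,0],[25,30,0,0,0,0],[25,30,0,0,0,0]]]' && python3 -m creep '[[[25,30,0,0,0,0],[25,30,0,0,0,0],[25,30,0,0,0,0],[25,30,0,0,0,0],[25,30,0,0,0,0]]]'
python3 - <<'E'
from h import *
a,b=cam("top"),cam("scene")
for n,u,v in(("small",(346.5,240.4),(294.9,251.7)),("large",(261,239),(370.4,231.7)),("wellL",(277.7,184.5),(380.4,283.6)),("wellS",(349.5,190.9),(309.1,298.8))):print(n,two(a,u,b,v))
st=robot.observe();im=viewer.read_camera("wrist");cv2.imwrite("pics/w1.png",im);np.save("w1.npy",np.r_[st["tool_pos"],st["tool_rot"]]);print(st["tool_pos"],st["tool_rot"],st["qpos"])
E
```

```text
time: 0.52
tool_pos: [0.2489, -0.3589, 0.401]
tool_rot: [-3.138, 0.003, -0.081]
contact_force: [0.5, -0.2, -0.5]
opening: 0.0919
time: 0.93
tool_pos: [0.3773, -0.2, 0.4002]
tool_rot: [-3.137, 0.004, -0.084]
contact_force: [0.3, -1.1, 0.3]
opening: 0.0918
time: 1.35
tool_pos: [0.5062, -0.04, 0.3995]
tool_rot: [-3.137, 0.005, -0.084]
contact_force: [0.8, -0.7, 0.0]
opening: 0.0917
small (array([ 0.51686339, -0.08117042,  0.07380345]), np.float64(0.0008445636672238083))
large (array([0.51597228, 0.14706953, 0.07417767]), np.float64(0.0014469933616428825))
wellL (array([0.67364432, 0.11097748, 0.03627501]), np.float64(0.003911501793096345))
wellS (array([ 0.65920085, -0.08892718,  0.03889598]), np.float64(0.0031943044880950794))
[ 0.5062021  -0.03996681  0.39947739] [-3.13674382  0.00536213 -0.08378278] [-0.23094309  0.3163303   1.57701435  0.00421982  1.25426579  1.42232344]
```

View pics/w1.png

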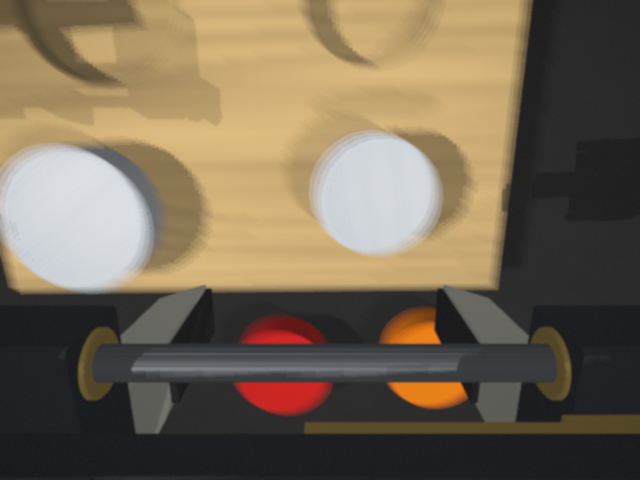

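The heights from the two views agree with the text: tin tops at 74 mm and the deck at about 38–40 mm. The wrist picture shows the small tin at (377,192) and both wells ahead. Next I'll set the gap to about 60 mm and go down behind the small tin.

```bash
python3 -m creep '[[[-27,-19,-10,0,0,1.4],[-27,-19,-25,0,0,0],[0,0,-35,0,0,0],[0,0,-35,0,0,0]]]' -0.3 20; python3 -m creep '[[[0,0,-25,0,0,0],[0,0,0,0,0,0]]]'
```

```text
time: 1.73
tool_pos: [0.4577, -0.0695, 0.2964]
tool_rot: [-3.136, -0.013, -0.042]
contact_force: [-0.2, -0.4, -0.5]
opening: 0.0696
time: 1.9
tool_pos: [0.4548, -0.0691, 0.2652]
tool_rot: [-3.133, -0.002, -0.042]
contact_force: [-1.9, -1.2, -0.9]
opening: 0.0608
```

```bash
python3 -m creep '[[[-4,-9,0,0,0,-1],[0,0,-25,0,0,0],[0,0,-14,0,0,0],[0,0,0,0,0,0]]]'
```

```text
time: 2.23
tool_pos: [0.4518, -0.0805, 0.2287]
tool_rot: [-3.135, -0.006, -0.063]
contact_force: [-0.5, 0.0, 0.3]
opening: 0.0594
```

```bash
python3 -m creep '[[[10,0,-3,0,0,0],[15,0,0,0,0,0],[20,-1,0,0,0,0],[20,-1,0,0,0,0],[20,-1,0,0,0,0]]]';python3 -m creep '[[[20,-1,0,0,0,0],[15,-1,0,0,0,0],[10,0,0,0,0,0],[0,0,0,0,0,0]]]'
python3 - <<'E'
from h import *
a=viewer.read_camera("top")[140:290,220:400];b=viewer.read_camera("scene")[210:345,245:435]
cv2.imwrite("pics/c2.png",cv2.hconcat([cv2.resize(a,(396,330)),cv2.resize(b,(400,330))]))
E
```

```text
time: 2.65
tool_pos: [0.5406, -0.0854, 0.2332]
tool_rot: [-3.136, -0.01, -0.066]
contact_force: [-0.2, -0.1, -0.7]
opening: 0.0599
time: 2.98
tool_pos: [0.5947, -0.0888, 0.2416]
tool_rot: [-3.139, -0.024, -0.067]
contact_force: [0.2, -0.1, 0.6]
opening: 0.0597
```

View pics/c2.png

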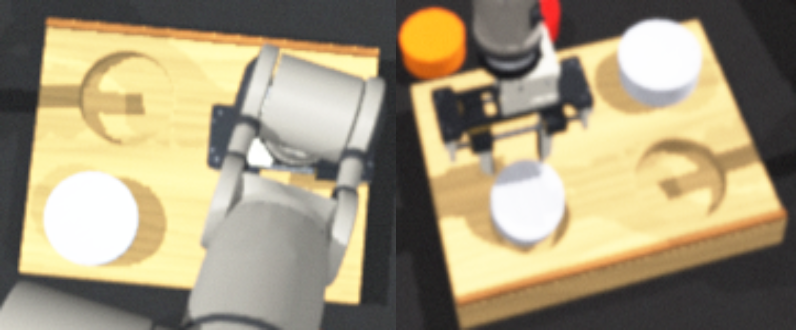

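The tin has slid to the edge of the small well, in the middle of the jaws, but the tool has crept up by 13 mm. I'll back off, bring it down and level it, then finish the push.

```bash
python3 -m creep '[[[-10,1,0,0,1.3,0],[0,0,-10,0,0,0],[0,0,-6,0,0,0],[0,0,0,0,0,0]]]'
```

```text
time: 3.42
tool_pos: [0.5798, -0.0875, 0.2254]
tool_rot: [-3.141, 0.004, -0.067]
contact_force: [-0.8, 0.2, -0.4]
opening: 0.0598
```

```bash
python3 -m creep '[[[12,0,-1,0,0,0],[8,0,-1,0,0,0],[8,0,-1,0,0,0],[5,0,-1,0,0,0],[0,0,0,0,0,0]]]'
python3 - <<'E'
from h import *
b=viewer.read_camera("scene")[210:345,245:435]
st=robot.observe();w=viewer.read_camera("wrist");print(st["contact_force"],st["tool_pos"])
cv2.imwrite("pics/c3.png",cv2.hconcat([cv2.resize(w,(400,300)),cv2.resize(b,(400,300))]))
E
```

```text
time: 3.83
tool_pos: [0.613, -0.0875, 0.2195]
tool_rot: [-3.14, 0.008, -0.068]
contact_force: [0.2, -0.7, 0.2]
opening: 0.0598
[ 0.55218271 -0.06738246 -0.65265154] [ 0.612675   -0.08746658  0.21950058]
```

View pics/c3.png

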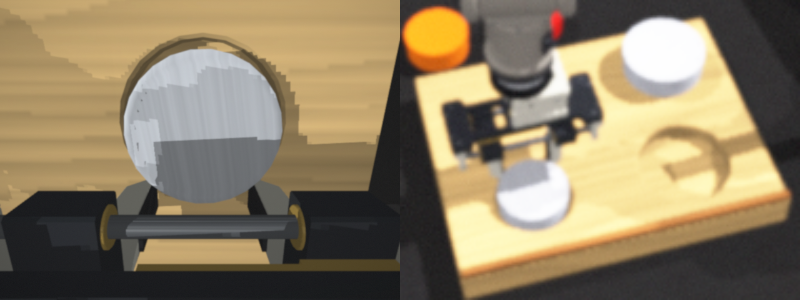

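```bash
python3 -m creep '[[[0,0,5,0,0,0],[4,0,0,0,0,0],[4,0,-1,0,0,0],[0,0,0,0,0,0]]]'; python3 -m creep '[[[-15,0,0,0,0,0],[-15,0,0,0,0,0],[0,0,35,0,0,0],[0,0,35,0,0,0],[0,0,35,0,0,0]]]';  python3 -m creep '[[[-20,20,20,0,0,0],[-20,30,10,0,0,-1],[-20,35,0,0,0,-4],[-20,35,0,0,0,-4],[0,35,0,0,0,0]]]'
python3 - <<'E'
from h import *
st=robot.observe();w=viewer.read_camera("wrist");print(st["tool_pos"])
t=viewer.read_camera("top");b=viewer.read_camera("scene")
cv2.imwrite("pics/top4.png",t);cv2.imwrite("pics/scene4.png",b)
cv2.imwrite("pics/c4.png",cv2.hconcat([cv2.resize(t[140:290,220:400],(400,330)),cv2.resize(b[210:345,245:435],(400,330))]))
E
```

```text
time: 4.27
tool_pos: [0.62, -0.0874, 0.2245]
tool_rot: [-3.14, 0.011, -0.068]
contact_force: [-0.0, 0.4, 0.1]
opening: 0.0593
time: 4.68
tool_pos: [0.5865, -0.0867, 0.3235]
tool_rot: [-3.136, 0.028, -0.068]
contact_force: [0.9, 0.2, -0.7]
opening: 0.0594
time: 5.1
tool_pos: [0.5052, 0.0661, 0.3648]
tool_rot: [-3.139, 0.006, -0.243]
contact_force: [2.3, 0.8, -0.2]
opening: 0.0596
[0.50520039 0.06611182 0.36481011]
```

View pics/c4.png

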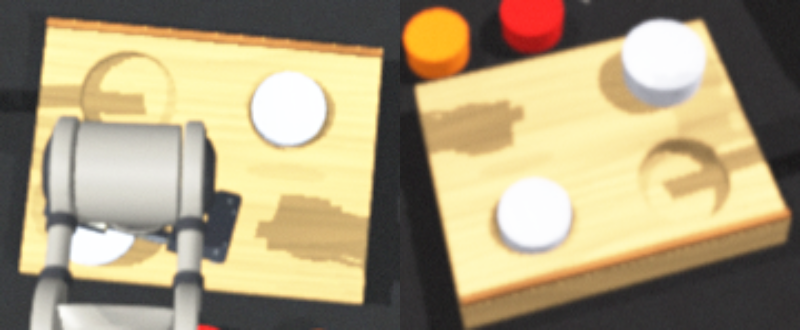

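The small tin sits low in its well. Now I'll go behind the large tin, pushing along about −13°.

```bash
python3 -m creep '[[[-20,32,0,0,0,1],[-20,32,0,0,0,0],[-20,32,0,0,0,0],[-3,1,-20,0,0,0],[0,0,-30,0,0,0]]]'; python3 -m creep '[[[0,0,-30,0,0,0],[0,0,-25,0,0,0],[0,0,0,0,0,0]]]'
```

```text
time: 5.67
tool_pos: [0.4468, 0.1638, 0.3184]
tool_rot: [-3.134, -0.011, -0.22]
contact_force: [0.4, 0.2, -0.3]
opening: 0.0597
time: 5.92
tool_pos: [0.4464, 0.1622, 0.2583]
tool_rot: [-3.136, -0.009, -0.219]
contact_force: [-0.7, 0.4, -0.2]
opening: 0.0598
```

```bash
python3 -m creep '[[[0,0,-25,0,0.5,0],[0,0,-7,0,0,0],[0,0,0,0,0,0]]]'; python3 -m creep '[[[10,-2,0,0,0,0],[15,-3,-1,0,0,0],[18,-4,-1,0,0,0],[18,-4,-1,0,0,0],[18,-4,-1,0,0,0]]]'
```

```text
time: 6.17
tool_pos: [0.4489, 0.1602, 0.2267]
tool_rot: [-3.139, -0.001, -0.221]
contact_force: [0.1, -0.3, 0.7]
opening: 0.0591
time: 6.58
tool_pos: [0.5303, 0.1415, 0.2299]
tool_rot: [-3.138, -0.002, -0.221]
contact_force: [-0.6, -0.6, -1.5]
opening: 0.0596
```

```bash
python3 -m creep '[[[18,-4,-4,0,0.3,0],[15,-3,-3,0,0.3,0],[12,-2,-2,0,0.3,0],[10,-2,-1,0,0,0],[0,0,0,0,0,0]]]'
```

```text
time: 7.0
tool_pos: [0.5934, 0.1268, 0.2305]
tool_rot: [-3.138, 0.002, -0.224]
contact_force: [-0.4, -0.8, -0.5]
opening: 0.0597
```

```bash
python3 -m creep '[[[6,-1,-3,0,0,0],[6,-1,-2,0,0,0],[6,-1,-1,0,0,0],[4,-1,-1,0,0,0],[0,0,0,0,0,0]]]'; python3 -m creep '[[[4,-1,0,0,0,0],[0,0,0,0,0,0]]]'
python3 - <<'E'
from h import *
b=viewer.read_camera("scene")[210:345,245:435]
w=viewer.read_camera("wrist")
cv2.imwrite("pics/c5.png",cv2.hconcat([cv2.resize(w,(400,300)),cv2.resize(b,(400,300))]))
E
```

```text
time: 7.42
tool_pos: [0.6173, 0.1219, 0.2272]
tool_rot: [-3.137, -0.002, -0.225]
contact_force: [-0.9, 0.9, -0.9]
opening: 0.0602
time: 7.58
tool_pos: [0.6212, 0.1211, 0.2271]
tool_rot: [-3.138, -0.0, -0.225]
contact_force: [-0.8, 0.5, -0.1]
opening: 0.0595
```

View pics/c5.png

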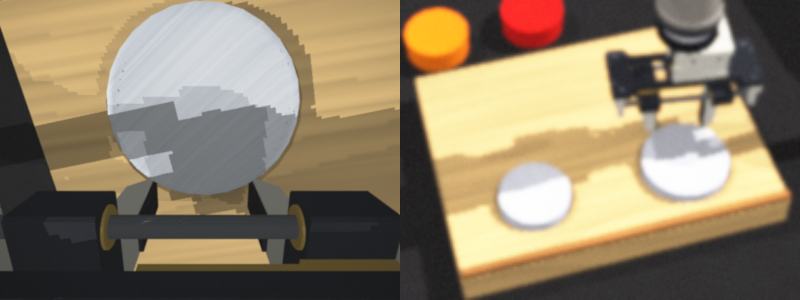

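The large tin now looks seated too, low in its well at about (685,160) in the scene crop. I'll retreat clear of both tins and check.

```bash
python3 -m creep '[[[-15,3,0,0,0,0],[-15,3,0,0,0,0],[-5,0,30,0,0,0],[0,0,35,0,0,0],[0,0,35,0,0,0]]]'; python3 -m creep '[[[-30,-10,25,0,0,0],[-35,-10,20,0,0,0],[-35,-10,10,0,0,0],[-35,-10,0,0,0,0],[-25,-10,0,0,0,0]]]';python3 -m creep '[[[0,-30,0,0,0,0],[0,-30,0,0,0,0],[0,0,0,0,0,0],[0,0,0,0,0,0]]]'
python3 - <<'E'
from h import *
a,b=cam("top"),cam("scene");t=viewer.read_camera("top");s=viewer.read_camera("scene")
cv2.imwrite("pics/c6.png",cv2.hconcat([cv2.resize(t[140:290,220:400],(400,330)),cv2.resize(s[210:345,245:435],(400,330))]))
E1={}
for n,im,mp,roi in(("top",t,a,(slice(140,285),slice(220,400))),("scene",s,b,(slice(210,345),slice(245,435)))):
    k=np.zeros(im.shape[:2],np.uint8);k[roi]=white(im)[roi]
    E1[n]=[cv2.fitEllipse(cv2.convexHull(c)) for c in sorted(blobs(k),key=cv2.contourArea)]
    for e in E1[n]:print(n,np.round(e[0],1),np.round(e[1],1),np.round(plane(mp,e[0],.054),4))
if len(E1["top"])==2==len(E1["scene"]):
    for p,q in zip(E1["top"],E1["scene"]):print(two(a,p[0],b,q[0]))
E
```

```text
time: 8.1
tool_pos: [0.5816, 0.1272, 0.321]
tool_rot: [3.14, 0.015, -0.224]
contact_force: [0.5, -0.1, -0.6]
opening: 0.0596
time: 8.52
tool_pos: [0.4196, 0.0773, 0.3861]
tool_rot: [-3.137, -0.006, -0.222]
contact_force: [0.2, -0.2, 0.5]
opening: 0.0594
time: 8.85
tool_pos: [0.4127, 0.0153, 0.3886]
tool_rot: [-3.138, -0.011, -0.22]
contact_force: [-0.1, -0.4, 0.6]
opening: 0.0598
top [276.7 265.6] [10.3 57.5] [[0.4469 0.1039 0.054 ]]
top [349.4 189.2] [34.  34.6] [[ 0.6604 -0.089   0.054 ]]
top [277.4 181.9] [41.9 42.5] [[0.6764 0.1087 0.054 ]]
top [306.6 270.3] [51.8 61.3] [[0.4359 0.0235 0.054 ]]
scene [308.4 297.5] [32.6 36.5] [[ 0.6657 -0.0909  0.054 ]]
scene [379.7 282.3] [36.7 43.7] [[0.6818 0.106  0.054 ]]
```

View pics/c6.png

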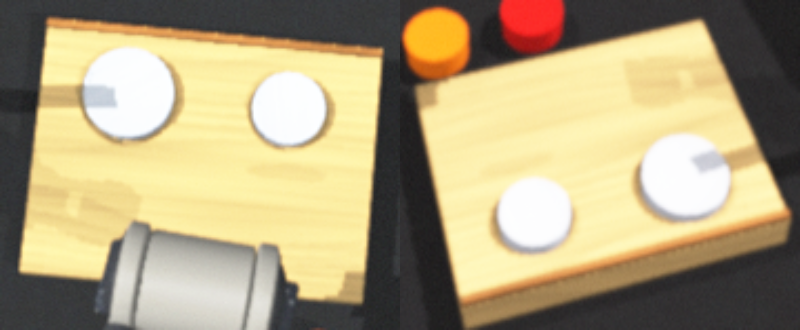

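Run:
```python
from h import *
a,b=cam("top"),cam("scene")
for n,u,v,u0,v0,w in(("small",(349.4,189.2),(308.4,297.5),(346.5,240.4),(294.8,254.8),(.660,-.0895)),("large",(277.4,181.9),(379.7,282.3),(261,239),(369.7,235.1),(.674,.1105))):
    p,r=two(a,u,b,v);p0,_=two(a,u0,b,v0);print(n,p,"before",p0,"dz",p[2]-p0[2],"off well mm",1e3*(p[:2]-w))
```

```text
small [ 0.66154212 -0.08961601  0.04797836] before [ 0.51804056 -0.08211651  0.06239034] dz -0.014411972419662855 off well mm [ 1.54211759 -0.11601498]
large [0.67751386 0.10883888 0.04782026] before [0.51687749 0.14704135 0.06109008] dz -0.01326982238145169 off well mm [ 3.51386223 -1.66112357]
```

```bash
python3 -c "
from cell import robot
print(robot.hand_in())"
```

```text
the job is handed in; nothing more can be done
None
```

I pushed both tins across the deck with the two half-open fingers behind them, and each dropped into the well of its own size. I then pulled the arm back clear and handed the job in at about 9 s of the 64 s allowed. I saw no verdict.

- **Position:** in the last two-view check the small tin was about 1.5 mm from its well's centre and the large one about 4 mm. The limit is 8 mm, and the tins have 4 mm of play in the wells.
- **Depth:** I measured this only indirectly. The visible middle of each tin dropped 13–14 mm, which is what a 20 mm drop into the well should look like from these cameras. The tins also look flat and low in both views.
- **Height drift:** the tool crept up 13 mm during the first push and later came down to about 1.5 mm above the deck. I corrected both, and no reported force exceeded about 2.5 N.
- **Bystanders:** the red and orange look-alikes were still in place in the last picture. The mug, door stop and boot scraper were outside the later crops, so I did not check them again. The arm stayed well clear of them.

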